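# Bolt the lid of the test box shut

## Robot

A 7-joint arm with a two-finger parallel gripper is mounted at the origin on the work surface. World frame = base frame: x ahead of the robot, y to its left, z up, the work surface at z = 0. Lengths are in m, angles in rad, forces in N, time in s.
With the tool pointing down it reaches from about 0.4 to 0.875 m from the base axis. Payload 6.5 kg.
Tool frame: the origin (TCP) lies midway between the tips of the shut fingers; the grasp point (between the pads) lies 19 mm behind it; y points along the fingers, x is the direction in which the jaws open and shut, and the axes are right-handed (so a half turn about y gives the same grasp; the last joint's range is limited). The gripper opens to 88 mm and grips with 3 to 60 N. Pads are 18 mm wide; open, the fingers measure 123 mm over their backs; the gripper's body (75 mm by 187 mm) begins 45 mm behind the grasp point.
Start: joints at [1.25, 0.536, -0.004, 1.538, 0.003, 1.067, -0.071], TCP at [0.164, -0.629, 0.239] pointing down, gripper open.
Joint ranges: [-2.7, 2.7], [-0.37, 2.16], [-1.27, 1.26], [0.24, 2.4], [-1.31, 4.45], [0.19, 1.91], [-2.76, 2.76]. Speed limits (rad/s): [2.39, 2.39, 3.14, 3.14, 3.14, 3.14, 3.14].

## Interface

Orientations are given as a 3x3 rotation matrix whose columns are the frame's x, y, z axes.
In Python, from workcell import telemetry, imaging, manip gives the robot as it stands.
- The arm moves only by the tool apply_moves, never from a script. Its argument "series" is a list of rows, each a list of 7 numbers: the shift along the tool's x, y, z scaled (see below), then the turn, a rotation vector about the tool's x, y, z scaled (see below), then the gripper's target within -1 to 1 (fully open at 1, half-way at 0, shut at -1). In form: [[tx, ty, tz, ax, ay, az, hand], ...]. A call has 1 to 12 rows; each row is the pose to reach, as a shift and turn from the pose commanded when the call began, along the tool's axes at that moment; what a row does not reach only later rows make up. The controller multiplies each number of a shift by 0.2 m and each number of a turn by pi/2 rad. A row lasts 1/12 s, in which the tool goes at most 41.7 mm and 7.16 degrees, less where a joint would pass 70% of its speed; a pose out of reach is approached as far as the arm can. A call with a number of a shift or a turn outside -1 to 1 is refused whole. A call with a gripper value outside its range is refused whole. The fingers move at their own pace and stop on an object; the grip force is fixed at half the most. Time passes only in rows, so rows that repeat a pose let the fingers close. It gives the time, the measured TCP pose, the force and the opening at its end, in the units of the state.
- telemetry.read_state(): the state, without advancing time (a new reading comes with each control period).
- imaging.snapshot(name): name is "side" or "top" or "wrist"; returns the picture (420x560x3 uint8, red, green, blue); there is no depth.
- imaging.camera_params(name): a dict with "fx", "fy", "cx", "cy" (pixels), "k1" (the pictures are not rectified: a ray, as slopes to the right and down, at radius r is drawn at 1 + k1 r^2 times it, then the intrinsics apply), "rvec" (rotation vector, rad) and "tvec" (3), from world to camera coordinates, as OpenCV has them. Camera axes: x right, y down, z forward; pixel columns grow to the right and rows downward; lengths in m; the calibration is good to about 2 mm. A picture is of the moment at which its call begins: read the wrist's pose just before it. camera_params takes no time and is no camera call; for the wrist camera it gives the pose at the moment of the call.
- manip.sign_off(): hands the job in, once; it reports no verdict.
Trained networks look in the newest picture that a camera, given by its name, has taken for a name from the list of things; names that differ only in an ending like _2 or _b are one class to them, and where a whole thing is asked for, a point or a joint stands for the part that bears it (a point fixed in the world has none). Each returns a list of dicts, best first, with "confidence" (0 to 1); they miss things now and then, are a little off and sometimes report something else, mostly with a low value. They report only what shows in the picture. A call takes as long as a camera call.
- imaging.silhouettes(camera, query): "pixels" (420x560 bool, what is visible of it) and "position" ([column, row] as shares, 0 to 1, of the picture: columns of its width, rows of its height, amid what is visible of it).
- imaging.spot_point(camera, query): "position" ([column, row] as shares, 0 to 1, of the picture: columns of its width, rows of its height: a listed point, or the origin of a listed thing).
The state is a dict: "t": time; "qpos": joint angles; "qd": joint speeds; "effort": joint torques, N m; "tcp_pos": TCP position; "tool_rot": TCP orientation; "ft_force": force on the tool from outside, world axes, zero at the start; "moment": the same for the moment, N m; "width": finger opening in m.
Only numpy, scipy, OpenCV 4.12 (cv2) and the standard library are available. Lean on these libraries where they do the work, as an engineer would, in place of code of your own. Each camera call takes 0.05 s, during which the arm holds its last target. There are 200 camera calls.

## Task

Bolt the test box's lid shut: press the spring catch bar right down with one fingertip and, keeping it down all the way, push the bolt by its upright tab with the other fingertip until the bolt is fully home in the keeper on the lid. Then take the fingers away so that the catch springs back up and locks the bolt. Nothing is to be gripped, and the bin, block, tin and reel stay where they are.

Things in the scene. Friction and masses are not known exactly. Their poses are not given: they have to be found in the camera images.
- test_box: grey box fixed to the bench, 220 x 320 mm: solid deck, 60 mm high, over y -160 to +30 mm, clear shut lid over y +30 to +160 mm. Origin: centre of the underside; z up, y along the box towards the lid, x away from the robot at yaw 0. On the deck, parallel to y: catch bar (x -30 mm) and bolt (x +30 mm), which slides in +y
- bolt_tab (a point): centre of the top edge of the bolt's upright steel tab, which travels with the bolt; 112 mm above the bench. Tab: plate 24 mm wide (box x), 10 mm thick (box y), standing from 76 to 112 mm above the bench; push on its -y face. At bolt 0 it is at x +30, y -50 mm in the box frame. The bolt's bar is 76 mm high, the straps over it 79 mm
- catch_top (a point): centre of the top of the catch bar, a flat steel press bar 24 mm wide (box x), 110 mm long (box y), at x -30, y -48 mm in the box frame; 100 mm above the bench when up, 90 mm right down (housing below it 84 mm). Its centre line is 60 mm from the tab's; a fingertip can stay on it, sliding along, while the other pushes the tab
- keeper (a point): top centre of the keeper, a steel strap on the lid, 32 x 32 mm, 79 mm above the bench, into which the bolt's end goes
- bolt (a joint): slide of the bolt along box +y, m: 0 withdrawn, 0.048 fully home on its stop; starts at 0 to 0.009. Friction about 2 N; stays where left. With the catch up, the catch's tooth stops it at about 0.011 (and at 0.029 if the catch comes up half-way); past 0.042 the catch can come up and lock it
- catch (a joint): downward travel of the catch bar, in m: 0 = up, 0.010 = right down on its stop. Spring: about 3 N to start it, 6 N at the stop. The tooth clears the bolt beyond about 0.0055; springs back up when let go
- parts_bin: open yellow plastic parts bin, 90 x 120 x 50 mm, on the bench beyond the right end of the test box; bystander. Origin: centre of its underside
- wood_block: plain wooden block, 100 x 50 x 32 mm, on the bench beyond the left end of the test box; bystander. Origin: centre of its underside
- tin: flat round brass tin, 74 mm across, 22 mm high, on the bench behind the test box; bystander. Origin: centre of its underside
- reel: small grey wire reel standing on end on the box's deck, 36 mm across, 28 mm high, near the box's front right corner; bystander. Origin: centre of its underside

How it is judged:
On the way, in this order (a step that is already met when the one before it is completed fails the run):
1. the catch bar is pressed down while the bolt is still withdrawn (value of joint catch above 0.006 m and value of joint bolt below 0.013 m), for 0.1 s.
2. the bolt is home with the catch bar still held down (value of joint bolt above 0.0435 m and value of joint catch above 0.0055 m), for 0.1 s.
At the end, for the whole second after the job is handed in: the bolt is home (more than 43.5 of 48 mm), the catch bar has sprung back up (less than 2 mm down), and the four bystanders are within 20 mm of where they stood (value of joint bolt above 0.0435 m and value of joint catch below 0.002 m and distance of each of parts_bin, wood_block, tin, reel from where it was at the start of the episode below 0.02 m); the robot touches nothing.
It fails at once if the catch bar comes up (less than 5.3 mm down) while the bolt is on its way (13 to 40 mm) (value of joint bolt between 0.013 and 0.04 m and value of joint catch below 0.0053 m).
It fails at once if a bystander is moved or lifted by more than 20 mm (distance of any of parts_bin, wood_block, tin, reel from where it was at the start of the episode above 0.02 m).
It also fails if it takes over 38 s, if anything falls off the work surface, if the arm or the gripper's body presses on something with over 40 N, if the wrist force passes 120 N, or if a joint passes its speed limit or range.

## Working session

There is one attempt and no reset: what is moved stays moved. The work goes in short steps, Python scripts to look and compute and a tool call to move; the robot and the scene stay as the last step left them, time stands still between calls to the robot, and variables do not carry over. Pictures are saved under pics/ and viewed, about 8 in all and at most 12, crops included, and the job is handed in when it is done.

Besides the shell and the picture viewer there is one more tool, called after "Emit:" in YAML: its name, and indented under it one key for each argument. apply_moves: Moves the arm, as the interface text tells. Its arguments: {"type":"object","properties":{"series":{"type":"array","items":{"type":"array","items":{"type":"number","minimum":-1,"maximum":1}}}},"required":["series"]}

```bash
mkdir -p pics; cat > h.py <<'E'
import numpy as np, cv2
from workcell import telemetry, imaging, manip
def cam(n):
    c=imaging.camera_params(n); R=cv2.Rodrigues(np.array(c["rvec"],float))[0]; return c,R,np.array(c["tvec"],float)
def ray(n,pos,px=False):
    c,R,t=cam(n); u,v=(pos if px else (pos[0]*560,pos[1]*420))
    x=np.array([(u-c["cx"])/c["fx"],(v-c["cy"])/c["fy"]]); d=x.copy()
    for _ in range(20): d=x/(1+c["k1"]*(d@d))
    return -R.T@t, R.T@np.array([d[0],d[1],1.])
def atz(n,pos,z,px=False):
    o,d=ray(n,pos,px); return o+d*(z-o[2])/d[2]
def proj(n,P):
    c,R,t=cam(n); q=R@np.array(P,float)+t; d=q[:2]/q[2]; d=d*(1+c["k1"]*(d@d)); return np.array([c["fx"]*d[0]+c["cx"],c["fy"]*d[1]+c["cy"]])
E
python3 - <<'E'
from h import *
s=telemetry.read_state(); print(s["t"],s["tcp_pos"],np.round(s["tool_rot"],3).tolist(),s["width"],s["ft_force"])
ims=[]
Z=dict(bolt_tab=.112,catch_top=.1,keeper=.079,test_box=0,parts_bin=0,wood_block=0,tin=0,reel=.06)
for n in("top","side"):
    im=imaging.snapshot(n); cv2.imwrite(f"pics/{n}0.png",im[:,:,::-1])
    for q in Z:
        if n=="side" and q in("parts_bin","wood_block","tin"): continue
        for r in imaging.spot_point(n,q)[:2]: print(n,q,round(r["confidence"],2),np.round(np.array(r["position"])*[560,420],1),np.round(atz(n,r["position"],Z[q]),4))
print(telemetry.read_state()["t"])
E
```

```text
0.0 [ 0.16368373 -0.62845064  0.23785778] [[0.252, -0.001, 0.968], [-0.968, 0.002, 0.252], [-0.002, -1.0, -0.0]] 0.08818639122633383 [ 0.40720897 -0.11689408 -0.65434   ]
top bolt_tab 0.71 [336.9 188.1] [ 0.6264 -0.0446  0.112 ]
top catch_top 0.63 [334.5 215.9] [ 0.5658 -0.0405  0.1   ]
top keeper 0.92 [301.5 173.9] [0.6641 0.0326 0.079 ]
top test_box 0.8 [313.5 201.7] [ 0.6114 -0.0008  0.    ]
top parts_bin 0.95 [410.9 254.9] [ 0.4837 -0.2398  0.    ]
top wood_block 0.63 [225.2 144.8] [0.752  0.2201 0.    ]
top wood_block 0.22 [355.6 256.5] [ 0.4787 -0.1038  0.    ]
top tin 0.91 [330.5 130.8] [ 0.7917 -0.043   0.    ]
top reel 0.61 [355.3 256.3] [ 0.4777 -0.0932  0.06  ]
top reel 0.19 [331. 131.] [ 0.7728 -0.0376  0.06  ]
side bolt_tab 0.92 [307.4 228.1] [ 0.6286 -0.0493  0.112 ]
side catch_top 0.7 [281.1 230.7] [ 0.5738 -0.0369  0.1   ]
side keeper 0.92 [313.7 201.2] [0.6699 0.0492 0.079 ]
side keeper 0.43 [293.  239.7] [ 0.5978 -0.0506  0.079 ]
side test_box 0.64 [291.8 238.6] [0.6098 0.0067 0.    ]
side reel 0.67 [244.2 269.3] [ 0.4833 -0.0931  0.06  ]
0.75
```

View images.

```bash
python3 - <<'E'
from h import *
a=cv2.imread("pics/top0.png");b=cv2.imread("pics/side0.png")
a=cv2.resize(a[90:310,180:460],None,fx=2.7,fy=2.7,interpolation=3);cv2.imwrite("pics/top0c.png",a)
b=cv2.resize(b[140:340,170:430],None,fx=2.9,fy=2.9,interpolation=3);cv2.imwrite("pics/side0c.png",b)
E
```

```text
(no output)
```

View pics/top0c.png

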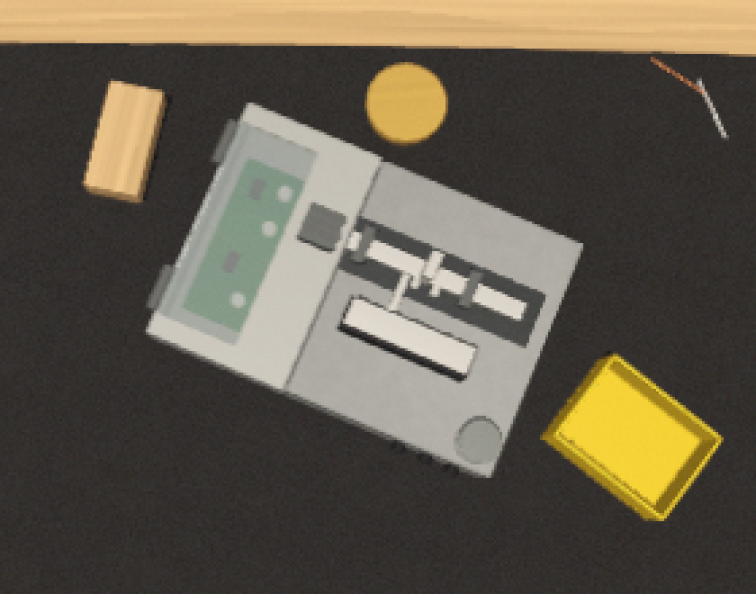

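View pics/side0c.png

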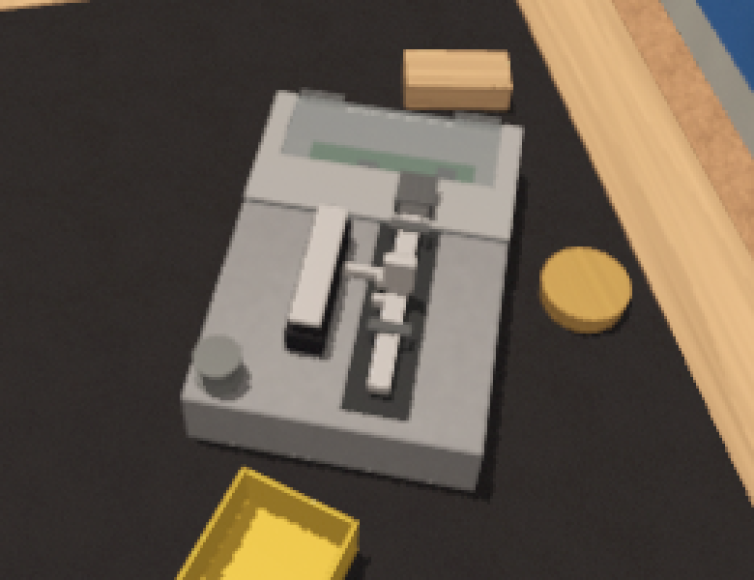

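```bash
cat > fit.py <<'E'
from h import *
from scipy.optimize import least_squares
T=[((110,-160,60),(583,243)),((-110,-160,60),(490,477)),((110,30,60),(383,158)),((-110,30,60),(285,390)),((110,160,60),(248,103)),((-110,160,60),(147,333)),
((-18,7,100),(353,296)),((-18,-103,100),(478,347)),((-42,-103,100),(466,375)),((-42,7,100),(340,322))]
S=[((110,-160,60),(477,457)),((-110,-160,60),(185,402)),((110,30,60),(507,240)),((-110,30,60),(246,202)),((110,160,60),(523,126)),((-110,160,60),(280,92)),
((-42,7,100),(318,206)),((-18,7,100),(350,208)),((-42,-103,100),(288,322)),((-18,-103,100),(325,327))]
obs=[("top",np.array(b)/1e3,np.array(p)/2.7+[180,90]) for b,p in T]+[("side",np.array(b)/1e3,np.array(p)/2.9+[170,140]) for b,p in S]
def W(v,b):
    c,s=np.cos(v[2]),np.sin(v[2]); return np.array([v[0]+c*b[0]-s*b[1],v[1]+s*b[0]+c*b[1],b[2]])
def fit(obs): return least_squares(lambda v:np.concatenate([proj(n,W(v,b))-p for n,b,p in obs]),[.61,0,-.35],loss="soft_l1")
if __name__=="__main__":
    for o in (obs,obs[:10],obs[10:]):
        r=fit(o); print(np.round(r.x,4)); print(np.round(r.fun.reshape(-1,2),1).tolist())
    v=fit(obs).x; print("catch",W(v,(-.03,-.048,.1)),"tab0",W(v,(.03,-.05,.112)))
    for n,u in(("top",(336.9,188.1)),("side",(307.4,228.1))):
        p=atz(n,u,.112,True); d=p[:2]-v[:2];c,s=np.cos(v[2]),np.sin(v[2]); print("tab box",c*d[0]+s*d[1],-s*d[0]+c*d[1])
    print([round(x,3) for x in telemetry.read_state()["qpos"]])
E
python3 fit.py
```

```text
[ 0.6169 -0.0024 -0.3888]
[[0.7, -0.4], [0.6, -0.1], [0.2, -0.2], [0.1, -0.2], [-0.5, -0.7], [-0.5, -1.1], [0.7, -0.6], [-0.0, -0.3], [0.4, -0.7], [1.4, -0.4], [2.3, -0.3], [-2.3, -0.7], [0.3, 1.0], [-1.5, -0.5], [-0.6, 0.5], [-1.3, -0.2], [-0.4, -0.8], [-1.0, 0.2], [-0.5, -0.7], [-1.9, -0.5]]
[ 0.6158 -0.0016 -0.3884]
[[0.4, -0.0], [0.3, 0.3], [-0.1, 0.3], [-0.2, 0.2], [-0.8, -0.2], [-0.9, -0.6], [0.4, -0.1], [-0.3, 0.2], [0.1, -0.3], [1.1, 0.1]]
[ 0.6187 -0.0032 -0.3854]
[[3.5, -0.1], [-1.2, -0.2], [1.1, 1.1], [-0.8, -0.2], [-0.0, 0.5], [-0.8, 0.1], [0.5, -0.5], [-0.1, 0.4], [0.6, -0.4], [-0.8, -0.2]]
catch [ 0.57094336 -0.03541097  0.1       ] tab0 [ 0.62570732 -0.06000588  0.112     ]
tab box 0.024829840639158687 -0.03543874528127762
tab box 0.02864584293295009 -0.03894625639753118
[np.float64(1.25), np.float64(0.536), np.float64(-0.004), np.float64(1.538), np.float64(0.003), np.float64(1.067), np.float64(-0.071)]
```

Emit:
apply_moves:
  series:
    - [-0.775, 0, 0.99, 0, -0.591, 0, -0.036]
    - [-0.775, 0, 0.99, 0, -0.591, 0, -0.036]
    - [-0.775, 0, 0.99, 0, -0.591, 0, -0.036]
    - [-0.775, 0, 0.99, 0, -0.591, 0, -0.036]
    - [-0.775, 0, 0.99, 0, -0.591, 0, -0.036]
    - [-0.775, 0, 0.99, 0, -0.591, 0, -0.036]
    - [-0.775, 0, 0.99, 0, -0.591, 0, -0.036]
    - [-0.775, 0, 0.99, 0, -0.591, 0, -0.036]
    - [-0.775, 0, 0.99, 0, -0.591, 0, -0.036]
    - [-0.775, 0, 0.99, 0, -0.591, 0, -0.036]
    - [-0.775, 0, 0.99, 0, -0.591, 0, -0.036]
    - [-0.775, 0, 0.99, 0, -0.591, 0, -0.036]

```text
t: 1.75
tcp_pos: [0.316, -0.4295, 0.2387]
tool_rot: [[0.925, -0.0, 0.38], [-0.38, -0.0, 0.925], [-0.0, -1.0, -0.0]]
ft_force: [0.3, -0.4, -0.6]
width: 0.042
```

Emit:
apply_moves:
  series:
    - [0.29, 0.1, 0.99, 0, 0, 0, -0.036]
    - [0.29, 0.1, 0.99, 0, 0, 0, -0.036]
    - [0.29, 0.1, 0.99, 0, 0, 0, -0.036]
    - [0.29, 0.1, 0.99, 0, 0, 0, -0.036]
    - [0.29, 0.1, 0.99, 0, 0, 0, -0.036]
    - [0.29, 0.1, 0.99, 0, 0, 0, -0.036]
    - [0.29, 0.1, 0.99, 0, 0, 0, -0.036]

```text
t: 2.33
tcp_pos: [0.4463, -0.2655, 0.2185]
tool_rot: [[0.927, 0.0, 0.374], [-0.374, 0.001, 0.927], [-0.0, -1.0, 0.001]]
ft_force: [-0.7, -0.4, -0.1]
width: 0.0425
```

Emit:
apply_moves:
  series:
    - [0.29, 0.1, 0.95, 0, 0, 0, -0.036]
    - [0.29, 0.1, 0.95, 0, 0, 0, -0.036]
    - [0.29, 0.1, 0.95, 0, 0, 0, -0.036]
    - [0.29, 0.1, 0.95, 0, 0, 0, -0.036]
    - [0.29, 0.1, 0.95, 0, 0, 0, -0.036]
    - [0.29, 0.1, 0.95, 0, 0, 0, -0.036]
    - [0.29, 0.1, 0.95, 0, 0, 0, -0.036]

```text
t: 2.92
tcp_pos: [0.5707, -0.1136, 0.1983]
tool_rot: [[0.926, -0.001, 0.377], [-0.377, 0.0, 0.926], [-0.001, -1.0, -0.0]]
ft_force: [0.6, -1.5, 0.4]
width: 0.0424
```

```bash
python3 - <<'E'
from h import *
im=imaging.snapshot("wrist"); cv2.imwrite("pics/w1.png",im[:,:,::-1])
c,R,t=cam("wrist"); s=telemetry.read_state(); print(s["t"],s["tcp_pos"],s["width"],-R.T@t)
for q,z in(("bolt_tab",.112),("catch_top",.1),("keeper",.079)):
    for r in imaging.spot_point("wrist",q)[:2]: 
        p=atz("wrist",r["position"],z); d=p[:2]-[.6165,-.0022];c,s=np.cos(-.388),np.sin(-.388)
        print(q,round(r["confidence"],2),np.round(np.array(r["position"])*[560,420],1),p.round(4),np.round([c*d[0]+s*d[1],-s*d[0]+c*d[1]],4))
E
```

```text
2.9667 [ 0.56991311 -0.11554678  0.19836098] 0.04234207593070199 [ 0.600147   -0.03984993  0.34533306]
bolt_tab 0.87 [318.6 100.9] [ 0.6243 -0.0545  0.112 ] [ 0.027  -0.0455]
catch_top 0.76 [234.7 109.2] [ 0.5689 -0.0383  0.1   ] [-0.0304 -0.0514]
```

View pics/w1.png

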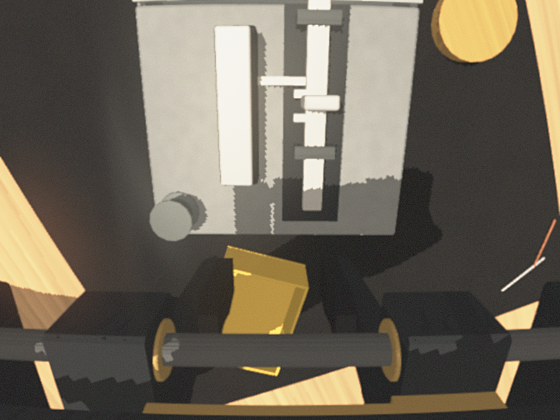

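```bash
python3 - <<'E'
from h import *
s=telemetry.read_state();Rt=np.array(s["tool_rot"]);tp=np.array(s["tcp_pos"])
for n,px,z in(("c",(216,26),.1),("c",(254,27),.1),("c",(220,184),.1),("c",(258,184),.1),("tab top",(302,98),.112),("tab",(339,96),.112),("tabnear",(303,110),.112),("tab",(340,110),.112),("deck",(153,234),.06),("deck",(396,234),.06)):
    print(n,px,np.round(1e3*(Rt.T@(atz("wrist",px,z,True)-tp)),1))
for k in(-1,1): print(proj("wrist",tp+Rt@[k*.030,0,0]),proj("wrist",tp+Rt@[k*.030,0,.009]))
print(tp,Rt.round(4),s["ft_force"])
E
```

```text
c (216, 26) [-41.   98.6 126.4]
c (254, 27) [-15.8  98.6 125.5]
c (220, 184) [-43.4  98.7  18. ]
c (258, 184) [-14.8  98.7  18. ]
tab top (302, 98) [16.1 86.6 80. ]
tab (339, 96) [40.6 86.6 81.5]
tabnear (303, 110) [16.9 86.6 72.3]
tab (340, 110) [41.8 86.6 72.4]
deck (153, 234) [-115.5  138.8  -39.9]
deck (396, 234) [110.  138.8 -39.8]
[217.3264608  269.56664051] [216.22915664 253.07980591]
[339.02189591 269.60313905] [340.19439712 253.12053771]
[ 0.56948464 -0.11647418  0.1987409 ] [[ 9.243e-01 -6.000e-04  3.816e-01]
 [-3.816e-01 -1.300e-03  9.243e-01]
 [-1.000e-04 -1.000e+00 -1.400e-03]] [-0.94774567  0.38192834  0.7690634 ]
```

Emit:
apply_moves:
  series:
    - [0, 0, 0.22, 0, 0, 0, -0.036]
    - [0, 0, 0.22, 0, 0, 0, -0.036]
    - [0, 0.2, 0.22, 0, 0, 0, -0.036]
    - [0, 0.4, 0.22, 0, 0, 0, -0.036]
    - [0, 0.44, 0.22, 0, 0, 0, -0.036]
    - [0, 0.44, 0.22, 0, 0, 0, -0.036]
    - [0, 0.44, 0.22, 0, 0, 0, -0.036]

```text
t: 3.7
tcp_pos: [0.5873, -0.0739, 0.1117]
tool_rot: [[0.925, 0.0, 0.379], [-0.379, -0.0, 0.925], [0.0, -1.0, -0.0]]
ft_force: [-0.6, -0.2, -0.1]
width: 0.0421
```

```bash
python3 - <<'E'
from h import *
s=telemetry.read_state();print(s["t"],s["tcp_pos"],s["ft_force"])
im=imaging.snapshot("wrist"); b=imaging.snapshot("side")[:,:,::-1][150:300,210:390]
cv2.imwrite("pics/w2.png",np.vstack([cv2.resize(im[:,:,::-1][:,100:460],None,fx=.85,fy=.85)[:300],]) )
a=cv2.resize(im[60:360,130:430,::-1],(400,400)); b=cv2.resize(b,(400,333),interpolation=3); b=cv2.copyMakeBorder(b,0,67,0,0,0)
cv2.imwrite("pics/w2.png",np.hstack([a,b]))
E
```

```text
3.7 [ 0.58733601 -0.07391599  0.11174886] [-0.60004763 -0.18887556 -0.07750286]
```

View pics/w2.png

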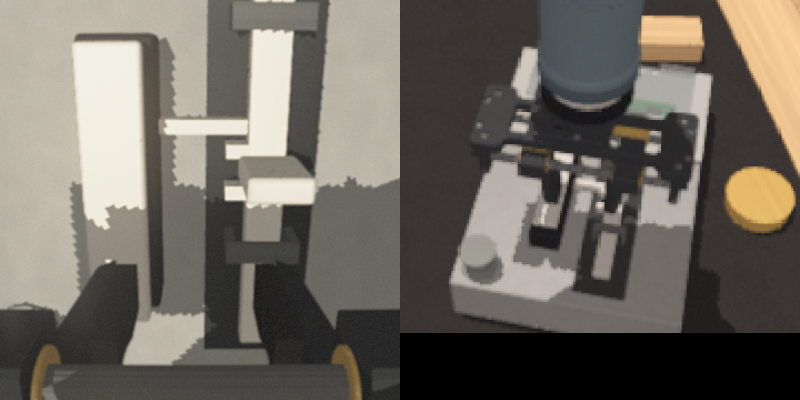

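Emit:
apply_moves:
  series:
    - [0, 0.04, 0, 0, 0, 0, -0.036]
    - [0, 0.08, 0, 0, 0, 0, -0.036]
    - [0, 0.1, 0, 0, 0, 0, -0.036]
    - [0, 0.11, 0, 0, 0, 0, -0.036]
    - [0, 0.115, 0, 0, 0, 0, -0.036]
    - [0, 0.115, 0, 0, 0, 0, -0.036]
    - [0, 0.115, 0, 0, 0, 0, -0.036]

```text
t: 4.38
tcp_pos: [0.5887, -0.0734, 0.0902]
tool_rot: [[0.926, 0.003, 0.378], [-0.378, -0.001, 0.926], [0.003, -1.0, 0.0]]
ft_force: [-2.8, -1.5, 20.1]
width: 0.0424
```

Emit:
apply_moves:
  series:
    - [0, 0, 0.02, 0, 0, 0, -0.036]
    - [0, 0, 0.04, 0, 0, 0, -0.036]
    - [0, 0, 0.06, 0, 0, 0, -0.036]
    - [0, 0, 0.08, 0, 0, 0, -0.036]
    - [0, 0, 0.1, 0, 0, 0, -0.036]
    - [0, 0, 0.115, 0, 0, 0, -0.036]
    - [0, 0, 0.13, 0, 0, 0, -0.036]
    - [0, 0, 0.145, 0, 0, 0, -0.036]
    - [0, 0, 0.16, 0, 0, 0, -0.036]
    - [0, 0, 0.175, 0, 0, 0, -0.036]
    - [0, 0, 0.19, 0, 0, 0, -0.036]
    - [0, 0, 0.2, 0, 0, 0, -0.036]

```text
t: 5.38
tcp_pos: [0.6015, -0.047, 0.0903]
tool_rot: [[0.924, -0.003, 0.383], [-0.383, -0.014, 0.924], [0.003, -1.0, -0.014]]
ft_force: [-9.5, -22.7, 30.1]
width: 0.0422
```

```bash
python3 - <<'E'
from h import *
s=telemetry.read_state();Rt=np.array(s["tool_rot"]);print(s["t"],s["tcp_pos"],Rt.T@s["ft_force"],Rt.T@s["moment"])
im=imaging.snapshot("wrist")
s=telemetry.read_state();Rt=np.array(s["tool_rot"]);print(s["t"],s["tcp_pos"],Rt.T@s["ft_force"],Rt.T@s["moment"])
cv2.imwrite("pics/w3.png",cv2.resize(im[40:340,130:430,::-1],(600,600)))
for r in imaging.spot_point("wrist","bolt_tab")[:2]:
    p=atz("wrist",r["position"],.112); print(r["confidence"],np.array(r["position"])*[560,420],Rt.T@(p-s["tcp_pos"]),p)
E
```

```text
5.3833 [ 0.60149999 -0.04703831  0.09026979] [  0.04820771 -29.73210322 -24.98212071] [-5.2840749  -0.50523581  0.65600829]
5.4333 [ 0.60166608 -0.04660526  0.09025743] [  0.81772373 -28.59726293 -24.31090052] [-5.18571232 -0.52516442  0.55442346]
0.59 [336.112 267.792] [ 0.02418851 -0.02184572  0.01290936] [ 0.62900552 -0.04364094  0.112     ]
0.29 [271.992 146.118] [-0.00246397 -0.02262235  0.06358024] [0.6237891  0.01337909 0.112     ]
```

View pics/w3.png

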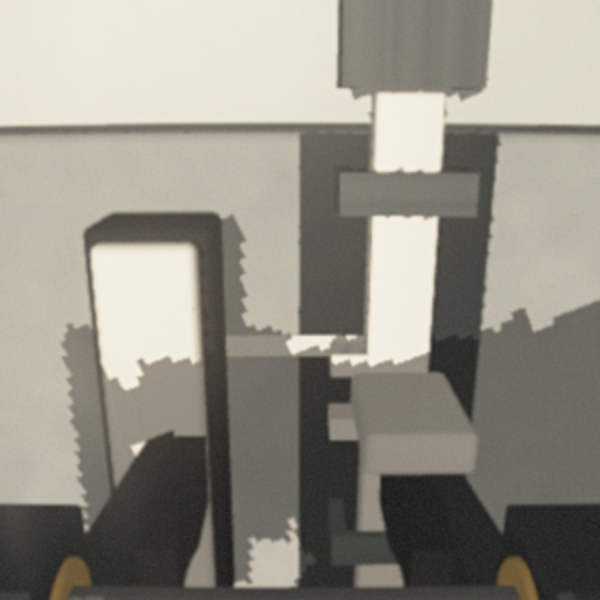

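Emit:
apply_moves:
  series:
    - [0, -0.003, 0, 0, 0, 0, -0.036]
    - [0, -0.006, 0, 0, 0, 0, -0.036]
    - [0, -0.006, 0, 0, 0, 0, -0.036]
    - [0, -0.006, 0, 0, 0, 0, -0.036]

```text
t: 5.82
tcp_pos: [0.6027, -0.0428, 0.0905]
tool_rot: [[0.924, 0.001, 0.382], [-0.382, -0.008, 0.924], [0.004, -1.0, -0.007]]
ft_force: [-3.1, -13.1, 16.4]
width: 0.0425
```

```bash
python3 - <<'E'
from h import *
s=telemetry.read_state();Rt=np.array(s["tool_rot"]);print(s["t"],s["tcp_pos"],Rt.round(3).tolist(),Rt.T@s["ft_force"],Rt.T@s["moment"])
E
```

```text
5.8167 [ 0.6027331  -0.04278271  0.09046431] [[0.924, 0.001, 0.382], [-0.382, -0.008, 0.924], [0.004, -1.0, -0.007]] [  2.20911581 -16.32710715 -13.37482792] [-2.81009823 -0.20328904 -0.3179273 ]
```

Emit:
apply_moves:
  series:
    - [0, 0, 0.01, 0, 0, 0, -0.036]
    - [0, 0, 0.025, 0, 0, 0, -0.036]
    - [0, 0, 0.04, 0, 0, 0, -0.036]
    - [0, 0, 0.055, 0, 0, 0, -0.036]
    - [0, 0, 0.07, 0, 0, 0, -0.036]
    - [0, 0, 0.085, 0, 0, 0, -0.036]
    - [0, 0, 0.1, 0, 0, 0, -0.036]
    - [0, 0, 0.115, 0, 0, 0, -0.036]
    - [0, 0, 0.13, 0, 0, 0, -0.036]
    - [0, 0, 0.13, 0, 0, 0, -0.036]

```text
t: 6.65
tcp_pos: [0.6124, -0.0186, 0.0904]
tool_rot: [[0.924, -0.0, 0.381], [-0.381, -0.009, 0.924], [0.003, -1.0, -0.008]]
ft_force: [-4.0, -13.4, 16.2]
width: 0.0423
```

```bash
python3 - <<'E'
from h import *
s=telemetry.read_state();Rt=np.array(s["tool_rot"]);print(s["t"],s["tcp_pos"],Rt.round(3).tolist(),Rt.T@s["ft_force"],Rt.T@s["moment"])
d=np.array(s["tcp_pos"])[:2]-[.6165,-.0022];print("box y",.378*d[0]+.926*d[1])
E
```

```text
6.65 [ 0.61240379 -0.01855864  0.09041223] [[0.924, -0.0, 0.381], [-0.381, -0.009, 0.924], [0.003, -1.0, -0.008]] [  1.42758017 -16.08720046 -14.06988089] [-2.88585101 -0.32439456 -0.0965674 ]
box y -0.016696471580924764
```

Emit:
apply_moves:
  series:
    - [0, 0, 0.012, 0, 0, 0, -0.036]
    - [0, 0, 0.025, 0, 0, 0, -0.036]
    - [0, 0, 0.035, 0, 0, 0, -0.036]
    - [0, 0, 0.035, 0, 0, 0, -0.036]
    - [0, 0, 0.035, 0, 0, 0, -0.036]

```text
t: 7.07
tcp_pos: [0.6128, -0.0177, 0.0904]
tool_rot: [[0.923, -0.005, 0.386], [-0.386, -0.015, 0.923], [0.001, -1.0, -0.016]]
ft_force: [-11.6, -23.5, 25.4]
width: 0.0425
```

```bash
python3 - <<'E'
from h import *
s=telemetry.read_state();Rt=np.array(s["tool_rot"]);print(s["t"],s["tcp_pos"],Rt.round(3).tolist(),Rt.T@s["ft_force"],Rt.T@s["moment"])
d=np.array(s["tcp_pos"])[:2]-[.6165,-.0022];print("box y",.378*d[0]+.926*d[1])
im=imaging.snapshot("wrist")
cv2.imwrite("pics/w4.png",cv2.resize(im[40:340,130:430,::-1],(600,600)))
E
```

```text
7.0667 [ 0.61278777 -0.01770322  0.09040358] [[0.923, -0.005, 0.386], [-0.386, -0.015, 0.923], [0.001, -1.0, -0.016]] [ -1.59933575 -25.00821497 -26.5425794 ] [-5.31649963  0.14773251  0.31715034]
box y -0.015759206065594385
```

View pics/w4.png

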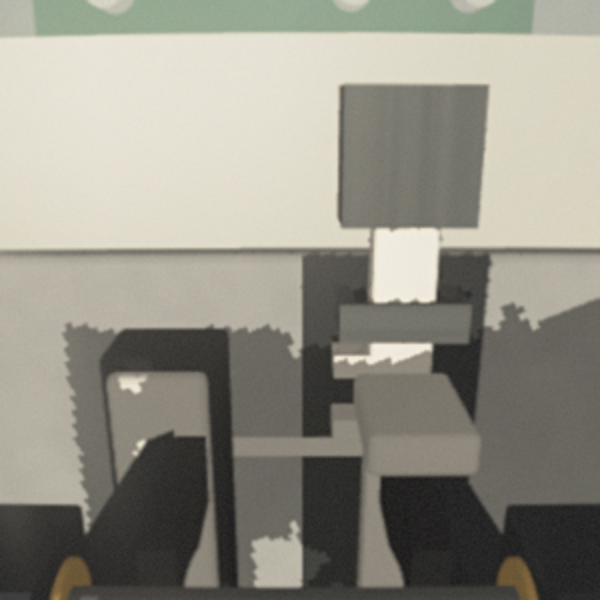

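Emit:
apply_moves:
  series:
    - [0, 0, -0.03, 0, 0, 0, -0.036]
    - [0, 0, -0.06, 0, 0, 0, -0.036]
    - [0, 0, -0.08, 0, 0, 0, -0.036]
    - [0, 0, -0.08, 0, 0, 0, -0.036]
    - [0, -0.03, -0.08, 0, 0, 0, -0.036]
    - [0, -0.07, -0.08, 0, 0, 0, -0.036]
    - [0, -0.15, -0.08, 0, 0, 0, -0.036]
    - [0, -0.3, -0.08, 0, 0, 0, -0.036]
    - [0, -0.4, -0.08, 0, 0, 0, -0.036]
    - [0, -0.4, -0.2, 0, 0, 0, -0.036]
    - [0, -0.4, -0.2, 0, 0, 0, -0.036]
    - [0, -0.4, -0.2, 0, 0, 0, -0.036]

```text
t: 8.12
tcp_pos: [0.5982, -0.044, 0.1685]
tool_rot: [[0.925, -0.002, 0.38], [-0.38, -0.001, 0.925], [-0.002, -1.0, -0.002]]
ft_force: [-0.2, 0.7, -0.7]
width: 0.0428
```

```bash
python3 - <<'E'
from h import *
s=telemetry.read_state();print(s["t"],s["tcp_pos"],s["ft_force"])
im=imaging.snapshot("wrist")
c,sn=np.cos(-.388),np.sin(-.388)
for q,z in(("bolt_tab",.112),("catch_top",.1)):
    for r in imaging.spot_point("wrist",q)[:1]:
        p=atz("wrist",r["position"],z);d=p[:2]-[.6165,-.0022];print(q,r["confidence"],np.array(r["position"])*[560,420],np.round([c*d[0]+sn*d[1],-sn*d[0]+c*d[1]],4))
b=imaging.snapshot("side")[150:300,210:390,::-1]
a=cv2.resize(im[0:300,130:430,::-1],(400,400)); b=cv2.resize(b,(400,333),interpolation=3); b=cv2.copyMakeBorder(b,0,67,0,0,0)
cv2.imwrite("pics/w5.png",np.hstack([a,b]))
E
```

```text
8.1167 [ 0.59822292 -0.04403789  0.1684789 ] [-0.18863118  0.7266022  -0.65505392]
bolt_tab 0.67 [325.192 163.59 ] [ 0.0273 -0.0016]
catch_top 0.92 [235.48  223.314] [-0.0305 -0.0449]
```

View pics/w5.png

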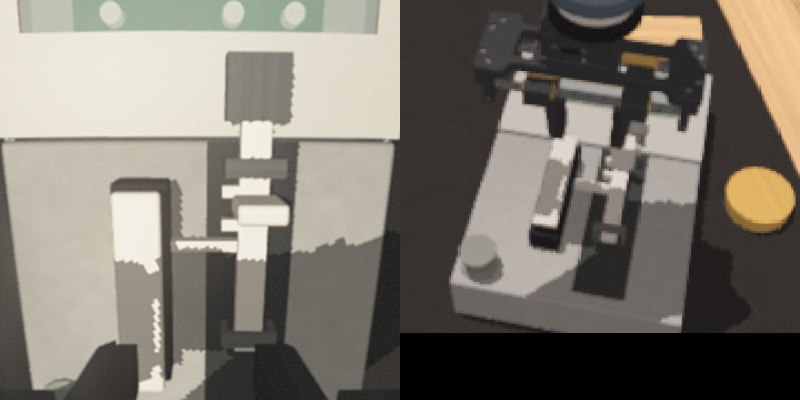

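Emit:
apply_moves:
  series:
    - [0, -0.5, -0.3, 0, 0, 0, -0.036]
    - [0, -0.5, -0.6, 0, 0, 0, -0.036]
    - [0, -0.5, -0.9, 0, 0, 0, -0.036]
    - [0, -0.5, -0.9, 0, 0, 0, -0.036]
    - [0, -0.5, -0.9, 0, 0, 0, -0.036]
    - [0, -0.5, -0.9, 0, 0, 0, -0.036]
    - [0, -0.5, -0.9, 0, 0, 0, -0.036]
    - [0, -0.5, -0.9, 0, 0, 0, -0.036]

```text
t: 8.98
tcp_pos: [0.5317, -0.2078, 0.2685]
tool_rot: [[0.926, -0.0, 0.377], [-0.377, 0.001, 0.926], [-0.001, -1.0, 0.001]]
ft_force: [0.1, -0.5, 0.4]
width: 0.0427
```

```bash
python3 - <<'E'
from h import *
print(telemetry.read_state()["t"])
im=imaging.snapshot("side")[:,:,::-1]; cv2.imwrite("pics/side9.png",im)
for q in("catch_top","bolt_tab","reel"):
    for r in imaging.spot_point("side",q)[:1]: print(q,r["confidence"],np.array(r["position"])*[560,420])
for z in(.1,.09): print(z,proj("side",(.571,-.0354,z)))
b=cv2.imread("pics/side0.png")
f=lambda x:cv2.resize(x[190:280,230:330],(400,360),interpolation=cv2.INTER_NEAREST)
cv2.imwrite("pics/cmp.png",np.hstack([f(b),f(im)]))
imaging.snapshot("top")
for q in("parts_bin","wood_block","tin","reel"):
    for r in imaging.spot_point("top",q)[:1]: print(q,np.array(r["position"])*[560,420])
E
```

```text
8.9833
catch_top 0.63 [280.504 230.118]
bolt_tab 0.39 [256.48 344.61]
reel 0.6 [248.08  267.498]
0.1 [279.71657206 230.33274334]
0.09 [279.69393121 233.04797224]
parts_bin [408.688 252.798]
wood_block [226.576 144.606]
tin [409.472 253.806]
reel [350.896 254.31 ]
```

View pics/cmp.png

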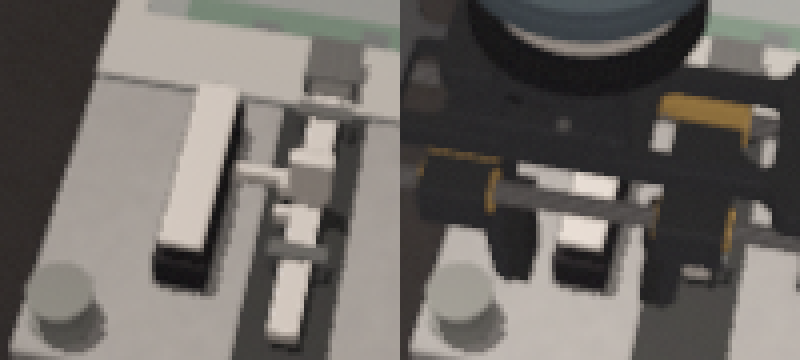

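```bash
python3 -c "
from h import *
print(np.abs(telemetry.read_state()['qd']).max(),manip.sign_off())"
```

```text
the job is handed in; nothing more can be done
0.005157014021462974 None
```

The job is handed in at about 9 s on the robot's clock. The bolt looks fully home and the catch has sprung back up. The hand-in itself gave no verdict.

**What I did:** With the jaws set about 42 mm apart and level, I pressed the catch bar onto its stop with one fingertip. The tip sat at about 90 mm above the bench from then until release. The other fingertip pushed the tab until the bolt met its stop. I then backed off the tab, lifted clear and moved away. Partway along, friction on the catch bar made the arm lag about 11 mm, so I eased the downward push by about 1 mm and carried on.

**Last checks:**
- **Bolt:** the wrist camera put the tab at box y about −2 mm, which is about 48 mm of bolt travel. At the end of the push, a further 7 mm of command moved the tool only about 1 mm.
- **Catch:** in the side view its near end sits at the same height as in the first picture, so it is up.
- **Contact:** the wrist force is about zero and the arm is clear.
- **Bystanders:** the bin, block and reel were detected within a few pixels of where they started.

**Disagreements:** In the last pictures the network gave wrong positions for the tin and the tab. The tin was reported where the bin is, and the tab was badly placed in the side view, where the hand hid it. The tin was still in place in the side view just before the final retreat, and the arm never went near it.

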